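# Close up the drill-bit chest

### The arm

A 7-joint arm with a two-finger parallel gripper is mounted at the origin on the work surface. World frame = base frame: x ahead of the robot, y to its left, z up, the work surface at z = 0. Lengths are in m, angles in degrees, forces in N, time in s.
With the tool pointing down it reaches from about 0.425 to 0.925 m from the base axis. Payload 6.8 kg.
Tool frame: the origin (TCP) lies on the centre line of the jaws, within the pads' length; the fingertips stand 14 mm ahead of it and the grasp point (between the pads) lies 5 mm behind it; z points along the fingers, y is the line along which they close (so a half turn about z gives the same grasp; the last joint's range is limited). The gripper opens to 88 mm and grips with 3 to 60 N. Pads are 20 mm wide; open, the fingers measure 115 mm over their backs; the gripper's body (75 mm by 178 mm) begins 61 mm behind the grasp point.
Start: joints at [62.561, 27.33, 1.283, 89.118, -0.659, 63.558, -4.761], TCP at [0.245, -0.629, 0.237] pointing down, gripper open.
Joint ranges: [-169.35, 169.35], [-19.33, 120.38], [-80.79, 83.38], [13.8, 139.57], [-78.32, 258.32], [9.67, 109.79], [-169.56, 169.56]. Speed limits (degrees/s): [136.94, 136.94, 180, 180, 180, 180, 180].

### API

Orientations are given as a 3x3 rotation matrix whose columns are the frame's x, y, z axes.
In Python, from station import ctrl, eyes gives the robot as it stands.
- The arm moves only by the shell command python3 -m crank 'ROWS' [FORCE]. ROWS is JSON, one flat list of numbers, 7 for each row, row after row: the opening in per cent of the stroke, from 0 (shut) to 100 (fully open), then the shift along the tool's x, y, z in mm, then the turn, a rotation vector about the tool's x, y, z in degrees. In form: [hand, tx, ty, tz, wx, wy, wz, hand, tx, ty, tz, wx, wy, wz, ...]. A call has 1 to 5 rows; each row is the pose to reach, as a shift and turn from the pose commanded when the call began, along the tool's axes at that moment; what a row does not reach only later rows make up. A row lasts 1/12 s, in which the tool goes at most 41.7 mm and 7.16 degrees, less where a joint would pass 70% of its speed; a pose out of reach is approached as far as the arm can. A call with a gripper value outside its range is refused whole. The fingers move at their own pace and stop on an object; FORCE is the grip in N (left out, the last holds). Time passes only in rows, so rows that repeat a pose let the fingers close. It gives the time, the measured TCP pose, the force, the opening and the grip force at its end, in the units of the state.
- ctrl.sense(): the state, without advancing time (a new reading comes with each control period).
- eyes.capture(name): name is "side" or "top" or "wrist"; returns (picture, depth): 400x640x3 uint8, red, green, blue; 400x640 float32, m along the optical axis (not along the pixel's ray), 0 where there is no reading.
- eyes.camera_info(name): a dict with "fovy" (degrees; the focal length in pixels is half the picture's height over the tangent of half this angle, whatever the lens; pixels are square), "cx", "cy" (the principal point, pixels), "k1" (the pictures are not rectified: a ray, as slopes to the right and down, at radius r is drawn at 1 + k1 r^2 times it, then the intrinsics apply), "position" and "orientation" of the camera in the world. Camera axes: x right, y down, z forward; pixel columns grow to the right and rows downward; lengths in m; the calibration is good to about 2 mm. A picture is of the moment at which its call begins: read the wrist's pose just before it. camera_info takes no time and is no camera call; for the wrist camera it gives the pose at the moment of the call.
- ctrl.job_done(): hands the job in; it is judged then, once.
The state is a dict: "time_s": time; "joint_positions": joint angles; "qd": joint speeds; "tau": joint torques, N m; "eef_pos": TCP position; "orientation": TCP orientation; "contact_force": force on the tool from outside, world axes, zero at the start; "torque": the same for the moment, N m; "opening": finger opening in m; "grip_force": force on a finger pad.
Only numpy, scipy, OpenCV 4.12 (cv2) and the standard library are available. Lean on these libraries where they do the work, as an engineer would, in place of code of your own. Each camera call takes 0.05 s, during which the arm holds its last target. There are 200 camera calls.

### The job

Close up the drill-bit chest on the workbench: with your fingertips push the wooden till that sticks out of its front fully home against the back, then fold the standing lid down until it is fully shut. Only push: do not lift or tip the till or pull it out of the chest, and leave the tin, the wood offcut, the screwdriver and the block plane where they are.

Things in the scene. Friction and masses are not known exactly. Their poses are not given: they have to be found in the camera images.
- chest: Low wooden chest fixed to the bench. Origin: bench level, midway between the side walls' front ends; x to its back, y left, z up. Floor board 8 mm thick, 186 wide, x -90 to 142 mm, carries the till. Side walls x 0 to 140, y 78 to 90 mm either side; back wall's inner face at x 128; wall tops at z 64 mm. Front open; top open while the lid is up.
- till: Loose open wooden tray of drill bits on the chest's floor board, 122 deep (x), 150 wide, 46 mm high, 0.3 to 0.65 kg; origin: centre of its underside, axes as the chest's. 3 mm play each side; no latch, friction holds it. Starts about 30 to 65 mm out. Fully home its back touches the chest's back wall.
- till_front (a point): Middle of the till's flat front face, 23 mm above its underside (31 mm above the bench). At chest x = 6 mm when the till is fully home.
- lid (a joint): Hinge angle of the wooden lid, rad: 0 shut flat, growing as it opens; starts 1.2 to 1.5 (nearly upright, outer face away from the robot), at most 1.6. Friction holds it at any angle; 1 to 5 N near the free edge moves it. Lid 180 wide, 152 from hinge to free edge, 9 mm thick.
- lid_hinge (a point): Middle of the lid's hinge line, at the underside of the lid's back edge: chest x = 140, z = 64 mm; the line is parallel to chest y.
- lid_edge (a point): Middle of the lid's free edge on its outer face, 152 mm from the hinge along the lid, 9 mm out from its underside. Inside this edge hangs a lip 20 mm deep, 8 mm thick; shut, it stands in front of the till (chest x -12 to -4 mm), so the lid cannot shut while the till sticks out.
- tin: Bystander: upright closed tin with a paper label, 74 mm across, 105 mm tall; origin at the centre of its underside. Leave alone.
- offcut: Bystander: pale wood offcut 90 x 45 x 28 mm lying flat; origin at the centre of its underside. Leave alone.
- screwdriver: Bystander: screwdriver 190 mm long lying along its own x, handle to -x; origin on the bench under its middle. Leave alone.
- plane: Bystander: steel block plane 160 x 50 mm and about 70 mm high, with a wooden knob and tote; origin at the centre of its sole. Leave alone.
Mind the look-alikes: they are no part of the job. Of the things shaped like the till, the wooden one is meant.

How it is judged (in metres and radians):
On the way, in this order (a step that is already met when the one before it is completed fails the run):
1. the till is pushed fully home while the lid still stands open (x of till_front in the frame of chest between 0 and 0.012 m and z of till in the frame of chest between 0.003 and 0.014 m and value of joint lid above 0.6 rad), for 0.2 s.
2. the lid is folded shut (value of joint lid below 0.05 rad), for 0.2 s.
At the end, for the whole second after the job is handed in: The till is home to within 6 mm of the back wall and flat on the chest's floor, the lid is shut to within 0.05 rad (8 mm at its edge), all is at rest, and tin, offcut, screwdriver and plane are within 25 mm of where they stood (x of till_front in the frame of chest between 0 and 0.012 m and z of till in the frame of chest between 0.003 and 0.014 m and value of joint lid below 0.05 rad and linear speed of till below 0.02 m/s and distance of each of tin, offcut, screwdriver, plane from where it was at the start of the episode below 0.025 m); the robot touches nothing.
It fails at once if the till is lifted (more than 12 mm) or tipped (z of till in the frame of chest above 0.02 m or angle between till's own z axis and vertical above 0.15 rad).
It fails at once if the till is pulled out of the chest (more than 85 mm out) (x of till_front in the frame of chest below -0.079 m).
It fails at once if a bystander is shoved or lifted (more than 25 mm) (distance of any of tin, offcut, screwdriver, plane from where it was at the start of the episode above 0.025 m).
It also fails if it takes over 48 s, if anything falls off the work surface, if the arm or the gripper's body presses on something with over 40 N, if the wrist force passes 120 N, or if a joint passes its speed limit or range.

## Working session

There is one attempt and no reset: what is moved stays moved. The work goes in short steps, Python scripts to look and compute and a shell command to move; the robot and the scene stay as the last step left them, time stands still between calls to the robot, and variables do not carry over. Pictures are saved under pics/ and viewed, at most 10 in all, crops included, and the job is handed in when it is done.

```bash
mkdir -p pics; ls; cat > h.py <<'E'
import numpy as np,cv2
from station import ctrl,eyes
def K(i):
    f=200/np.tan(np.radians(i["fovy"])/2); return np.array([[f,0,i["cx"]],[0,f,i["cy"]],[0,0,1.]])
def ray(i,uv):
    k=K(i); d=(np.array(uv,float)-[i["cx"],i["cy"]])/k[0,0]; s=d.copy()
    for _ in range(20): s=d/(1+i["k1"]*(s@s))
    return np.array(i["orientation"])@np.array([s[0],s[1],1.])
def plane(i,uv,z):
    r=ray(i,uv);p=np.array(i["position"]); return p+r*(z-p[2])/r[2]
def dep(i,uv,d):
    return np.array(i["position"])+ray(i,uv)*d
E
python3 - <<'E'
from h import *
np.set_printoptions(precision=3,suppress=True)
for n in["top","side"]:
    p,d=eyes.capture(n); cv2.imwrite(f"pics/{n}0.png",p[:,:,::-1]); np.save(f"{n}0.npy",d); print(n,eyes.camera_info(n))
s=ctrl.sense();print(s["time_s"],s["eef_pos"],s["orientation"])
E
```

```text
pics
top {'fovy': 45.89727631302619, 'cx': 316.22652592972145, 'cy': 199.31892178384572, 'k1': -0.055460657949775005, 'position': array([0.413, 0.036, 1.377]), 'orientation': array([[-0.02 , -0.996,  0.089],
       [-1.   ,  0.02 , -0.01 ],
       [ 0.009, -0.09 , -0.996]])}
side {'fovy': 45.3732386391964, 'cx': 322.6525817961555, 'cy': 200.273480255534, 'k1': -0.1254514760694353, 'position': array([0.274, 0.934, 1.266]), 'orientation': array([[-0.968, -0.187,  0.169],
       [-0.252,  0.758, -0.602],
       [-0.016, -0.625, -0.78 ]])}
0.1 [ 0.244 -0.629  0.236] [[ 0.932  0.362 -0.001]
 [ 0.362 -0.932  0.001]
 [-0.    -0.002 -1.   ]]
```

View pics/top0.png

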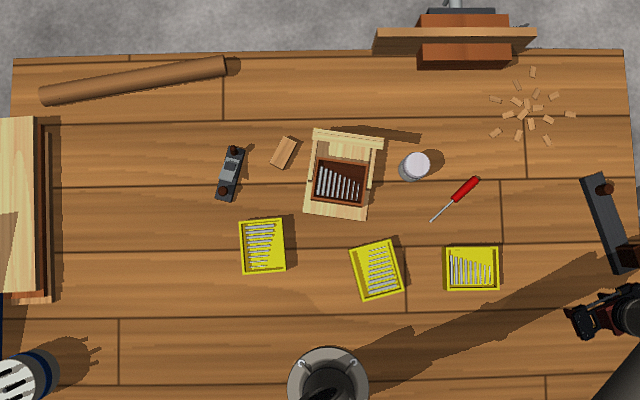

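View pics/side0.png

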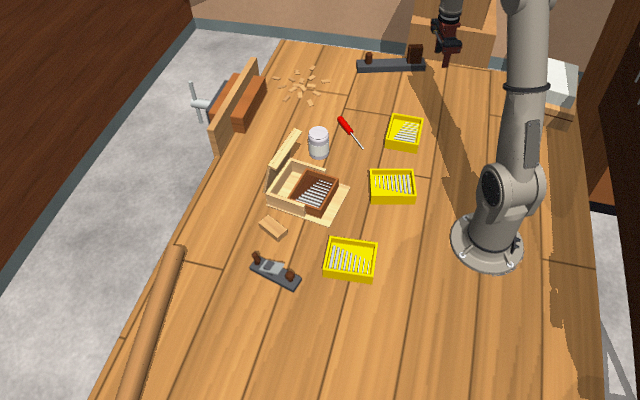

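The top view shows the till-shaped things: the brown wooden tray in the chest at (340,183), and yellow trays at (262,246), (376,270) and (472,268). The wooden one at (340,183) is the till. The lid stands at about (347,138). The tin is at (415,166), the offcut at (284,152), the plane at (230,174) and the screwdriver at (455,198). I'll check the choice in a close crop.

```bash
python3 - <<'E'
import cv2
a=cv2.imread("pics/top0.png")[115:235,270:430]; cv2.imwrite("pics/crop.png",cv2.resize(a,None,fx=5,fy=5,interpolation=cv2.INTER_CUBIC))
E
```

```text
(no output)
```

View pics/crop.png

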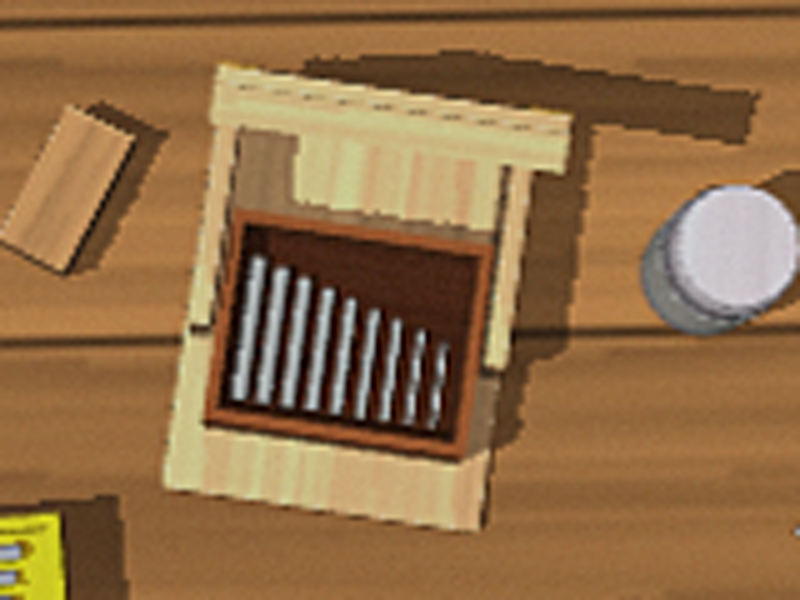

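The crop confirms it: a reddish-brown wooden tray with drill bits at crop (345,335), standing proud of the walls. The floor board's front corners are at crop (163,487) and (483,530). The till's front top edge runs from (207,425) to (463,460), and the wall front ends are at (200,328) and (497,372). The lid's free edge runs along (220,70) to (570,120).

```bash
python3 - <<'E'
from h import *
np.set_printoptions(precision=4,suppress=True)
i=eyes.camera_info("top")
P=lambda c,z:plane(i,[(c[0]+.5)/5-.5+270,(c[1]+.5)/5-.5+115],z)
fl,fr=P((163,487),.008),P((483,530),.008)
tl,tr=P((205,425),.054),P((463,460),.054)
wl,wr=P((188,328),.064),P((508,373),.064)
for n,a,b in[("floor",fl,fr),("till",tl,tr),("wall",wl,wr)]:
    v=a-b;print(n,a,b,np.linalg.norm(v),"yaw",np.degrees(np.arctan2(-v[0],v[1])))
y=fl-fr;th=np.arctan2(-y[0],y[1]); c,s=np.cos(th),np.sin(th)
X=np.array([c,s,0]);Y=np.array([-s,c,0])
o=((fl+fr)/2+.09*X+(wl+wr)/2)/2; print("origin",(fl+fr)/2+.09*X,(wl+wr)/2,o,"till front x",((tl+tr)/2-o)@X)
# lid from depth points in chest frame
d=np.load("top0.npy")
pts=np.array([dep(i,(u,v),d[v,u]) for v in range(115,235) for u in range(290,400) if d[v,u]>0])
q=np.c_[(pts-o)@X,(pts-o)@Y,pts[:,2]]
m=(q[:,0]>.09)&(abs(q[:,1])<.1)&(q[:,2]>.1);print("lid high pts",m.sum(),q[m].mean(0),q[m].max(0))
m2=m&(q[:,2]>.2);print(q[m2].min(0),q[m2].max(0)); 
k=(abs(q[:,1])<.05)&(q[:,2]>.04)&(q[:,2]<.06)&(q[:,0]<.03);print("till front from depth",np.sort(q[k][:,0])[:8],)
for n,(u,v) in dict(tin=(415,166),off=(284,152),sd=(455,198),plane=(230,174)).items():
    p=dep(i,(u,v),d[v,u]);print(n,p)
# wall depth check: wall front ends
k=(abs(abs(q[:,1])-.084)<.004)&(abs(q[:,2]-.064)<.006);print("wall x min",np.sort(q[k][:,0])[:5],k.sum())
E
```

```text
floor [0.4996 0.0627 0.008 ] [ 0.4709 -0.1226  0.008 ] 0.18750185829153732 yaw -8.815966399115652
till [0.5311 0.0376 0.054 ] [ 0.5085 -0.1072  0.054 ] 0.1464727431900083 yaw -8.886282326619812
wall [0.585 0.046 0.064] [ 0.5562 -0.1328  0.064 ] 0.18109221497018924 yaw -9.16437511937498
origin [ 0.5742 -0.0437  0.008 ] [ 0.5706 -0.0434  0.064 ] [ 0.5724 -0.0436  0.036 ] till front x -0.05326236853873896
lid high pts 707 [0.1021 0.0004 0.2101] [0.1412 0.0897 0.2198]
[ 0.09   -0.091   0.2032] [0.1163 0.0897 0.2198]
till front from depth [-0.0522 -0.0521 -0.0519 -0.0517 -0.0516 -0.0515 -0.0515 -0.0515]
tin [ 0.6129 -0.2493  0.1067]
off [0.6728 0.1118 0.0305]
sd [ 0.5305 -0.382   0.0205]
plane [0.6086 0.2643 0.0523]
wall x min [0.0002 0.0002 0.0003 0.0021 0.0027] 226
```

```bash
cat > go.py <<'E'
import sys
from h import *
# print pose in chest frame, tool shift (mm) & turn (deg) to chest-frame target x y z(mm) with tool down, x along chest x
from scipy.spatial.transform import Rotation as R
np.set_printoptions(precision=1,suppress=True)
th=np.radians(-8.9);c,s=np.cos(th),np.sin(th)
C=np.array([[c,-s,0],[s,c,0],[0,0,1.]]);o=np.array([.572,-.0435,0])
def rep(t,pitch=0):
    st=ctrl.sense();p=np.array(st["eef_pos"]);M=np.array(st["orientation"])
    G=C@np.diag([1,-1,-1.])@R.from_euler("y",pitch,degrees=True).as_matrix()
    print("t",round(st["time_s"],2),"chest",C.T@(p-o)*1e3,"shift",M.T@(C@np.array(t)+(o-p)*1e3),"turn",R.from_matrix(M.T@G).as_rotvec(degrees=True),"F",C.T@np.array(st["contact_force"]))
if __name__=="__main__": rep([float(a) for a in sys.argv[1:4]],float(sys.argv[4]) if len(sys.argv)>4 else 0)
E
python3 -m crank '[100,27,-30,0,0,0,6,100,54,-60,0,0,0,12,100,81,-90,0,0,0,18,100,108,-120,0,0,0,24,100,135,-150,0,0,0,30]'; python3 go.py -100 0 237
```

```text
time_s: 0.52
eef_pos: [0.3162, -0.4383, 0.2362]
orientation: [[0.988, -0.158, -0.0], [-0.158, -0.988, 0.001], [-0.001, -0.001, -1.0]]
contact_force: [1.1, -0.4, -0.1]
opening: 0.0874
grip_force: 0.0
t 0.52 chest [-191.6 -429.7  236.2] shift [  90.4 -429.9   -0.6] turn [-0.   0.  -0.2] F [ 1.2 -0.2 -0.1]
```

```bash
python3 -m crank '[100,8,-39,0,0,0,0,100,16,-78,0,0,0,0,100,24,-117,0,0,0,0,100,32,-156,0,0,0,0,100,40,-195,0,0,0,0]' >/dev/null; python3 -m crank '[100,8,-39,0,0,0,0,100,16,-78,0,0,0,0,100,24,-117,0,0,0,0,100,32,-156,0,0,0,0,100,40,-195,0,0,0,0]'; python3 go.py -100 0 36
```

```text
time_s: 1.35
eef_pos: [0.4545, -0.0653, 0.2366]
orientation: [[0.988, -0.152, -0.0], [-0.152, -0.988, -0.0], [-0.0, 0.0, -1.0]]
contact_force: [1.4, -1.1, -0.4]
opening: 0.0874
grip_force: 0.0
t 1.35 chest [-112.7  -39.7  236.6] shift [ 12.8 -39.7 200.6] turn [0.  0.  0.1] F [ 1.6 -0.9 -0.4]
```

```bash
python3 -m crank '[100,10,-38,0,0,0,0,100,10,-38,40,0,0,0,100,10,-38,80,0,0,0,100,10,-38,120,0,0,0,100,10,-38,155,0,0,0]' >/dev/null; python3 -m crank '[100,0,0,15,0,0,0,100,0,0,30,0,0,0,100,0,0,44,0,0,0,100,0,0,44,0,0,0]'; python3 go.py -70 0 36
python3 - <<'E'
from h import *
p,d=eyes.capture("top"); cv2.imwrite("pics/a.png",cv2.resize(p[115:255,270:430,::-1],None,fx=4,fy=4))
E
```

```text
time_s: 2.1
eef_pos: [0.4682, -0.0311, 0.0353]
orientation: [[0.988, -0.152, -0.005], [-0.152, -0.988, 0.0], [-0.005, 0.001, -1.0]]
contact_force: [-0.6, 1.2, 0.5]
opening: 0.0878
grip_force: 0.0
t 2.1 chest [-104.5   -3.8   35.3] shift [34.5 -3.7 -0.9] turn [0.  0.3 0.2] F [-0.8  1.1  0.5]
```

View pics/a.png

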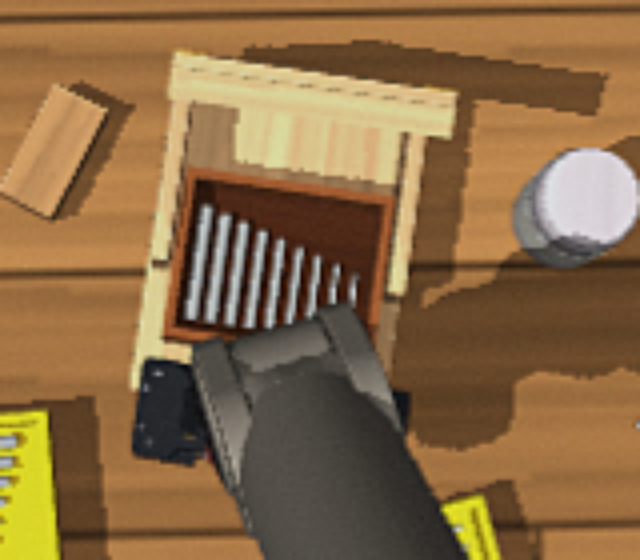

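The gripper (at about (270,400)) is centred in front of the till, whose front edge is at about (175,335). Pushing now.

```bash
python3 -m crank '[100,10,-4,0,0,0,0,100,20,-4,0,0,0,0,100,30,-4,0,0,0,0,100,36,-4,0,0,0,0,100,42,-4,0,0,0,0]'; python3 -m crank '[100,8,0,0,0,0,0,100,16,0,0,0,0,0,100,24,0,0,0,0,0,100,31,0,0,0,0,0,100,38,0,0,0,0,0]' ; python3 go.py -4 0 36
```

```text
time_s: 2.57
eef_pos: [0.5132, -0.0339, 0.0382]
orientation: [[0.988, -0.153, -0.0], [-0.153, -0.988, -0.0], [0.0, 0.0, -1.0]]
contact_force: [-5.4, -0.4, 3.8]
opening: 0.0878
grip_force: 2.6
time_s: 2.98
eef_pos: [0.5476, -0.0394, 0.0373]
orientation: [[0.988, -0.152, -0.006], [-0.152, -0.988, -0.0], [-0.005, 0.001, -1.0]]
contact_force: [-8.7, 1.7, 6.4]
opening: 0.0874
grip_force: 4.2
t 2.98 chest [-24.7   0.3  37.3] shift [20.7  0.4  1.2] turn [0.1 0.3 0.2] F [-8.9  0.4  6.4]
```

```bash
python3 -m crank '[100,5,0,0,0,0,0,100,10,0,0,0,0,0,100,14,0,0,0,0,0,100,17,0,0,0,0,0]'; python3 -m crank '[100,1,0,0,0,0,0,100,2,0,0,0,0,0,100,3,0,0,0,0,0]'; python3 go.py -4 0 36
```

```text
time_s: 3.32
eef_pos: [0.5646, -0.0419, 0.0373]
orientation: [[0.988, -0.152, -0.005], [-0.152, -0.988, -0.0], [-0.005, 0.001, -1.0]]
contact_force: [-7.8, 2.0, 5.7]
opening: 0.0878
grip_force: 3.8
time_s: 3.57
eef_pos: [0.5671, -0.0423, 0.0373]
orientation: [[0.988, -0.152, -0.006], [-0.152, -0.988, -0.0], [-0.005, 0.001, -1.0]]
contact_force: [-8.4, 0.7, 5.9]
opening: 0.0878
grip_force: 3.9
t 3.57 chest [-5.   0.4 37.3] shift [1.  0.4 1.3] turn [0.1 0.3 0.1] F [-8.4 -0.6  5.9]
```

Not stopped yet; creep on until the force rises.

```bash
for k in 1; do python3 -m crank '[100,1.5,0,0,0,0,0,100,3,0,0,0,0,0,100,3,0,0,0,0,0]'; done; python3 go.py -4 0 36
```

```text
time_s: 3.82
eef_pos: [0.5691, -0.0426, 0.0372]
orientation: [[0.988, -0.152, -0.008], [-0.152, -0.988, -0.0], [-0.008, 0.001, -1.0]]
contact_force: [-10.7, 1.7, 7.9]
opening: 0.0881
grip_force: 5.2
t 3.82 chest [-3.   0.4 37.2] shift [-1.   0.4  1.2] turn [0.1 0.4 0.1] F [-10.9   0.    7.9]
```

```bash
python3 -m crank '[100,1.5,0,0,0,0,0,100,3,0,0,0,0,0,100,3,0,0,0,0,0]'; python3 go.py -4 0 36
```

```text
time_s: 4.07
eef_pos: [0.5691, -0.0426, 0.0368]
orientation: [[0.988, -0.152, -0.013], [-0.152, -0.988, -0.0], [-0.013, 0.002, -1.0]]
contact_force: [-17.3, 2.2, 14.4]
opening: 0.0877
grip_force: 9.2
t 4.07 chest [-3.   0.4 36.8] shift [-1.   0.4  0.8] turn [0.1 0.8 0.2] F [-17.4  -0.5  14.4]
```

The advance stopped and the force rose from 11 to 17 N, so the till is home. I'll back off, rise, and go over behind the lid.

```bash
python3 -m crank '[100,-20,0,0,0,0,0,100,-50,0,0,0,0,0,100,-60,0,-30,0,0,0,100,-60,0,-70,0,0,0,100,-60,0,-110,0,0,0]'; python3 -m crank '[100,0,0,-40,0,0,0,100,0,0,-80,0,0,0,100,0,0,-120,0,0,0,100,0,0,-145,0,0,0,100,0,0,-145,0,0,0]' >/dev/null
python3 go.py 165 0 290
python3 - <<'E'
from h import *
p,d=eyes.capture("side"); cv2.imwrite("pics/b.png",cv2.resize(p[100:250,230:400,::-1],None,fx=4,fy=4))
from go import C,o
i=eyes.camera_info("side")
pts=np.array([dep(i,(u,v),d[v,u]) for v in range(110,240) for u in range(240,380) if d[v,u]>0]);q=(pts-o)@C*1e3
m=(abs(q[:,1])<85)&(q[:,0]>60)&(q[:,0]<200)&(q[:,2]>85)&(q[:,2]<235)
for z in range(90,235,20):
    k=m&(abs(q[:,2]-z)<6); print(z,k.sum(),np.percentile(q[k][:,0],[5,50,95]) if k.any() else "")
E
```

```text
time_s: 4.48
eef_pos: [0.5147, -0.0341, 0.1483]
orientation: [[0.988, -0.152, -0.003], [-0.152, -0.988, 0.0], [-0.003, 0.0, -1.0]]
contact_force: [1.9, -0.0, 1.0]
opening: 0.0877
grip_force: 0.0
t 4.9 chest [-53.3   1.2 299.3] shift [218.1   1.7  11.7] turn [-0.1 -0.6  0.1] F [-0.9  0.6  0.5]
90 33 [133.5 135.  137. ]
110 29 [128.  130.1 131.7]
130 11 [124.1 126.3 127.7]
150 5 [119.6 122.2 122.5]
170 5 [114.8 115.6 118. ]
190 2 [ 89.8  99.8 109.8]
210 365 [ 86.7 100.4 112.9]
230 0
```

View pics/b.png

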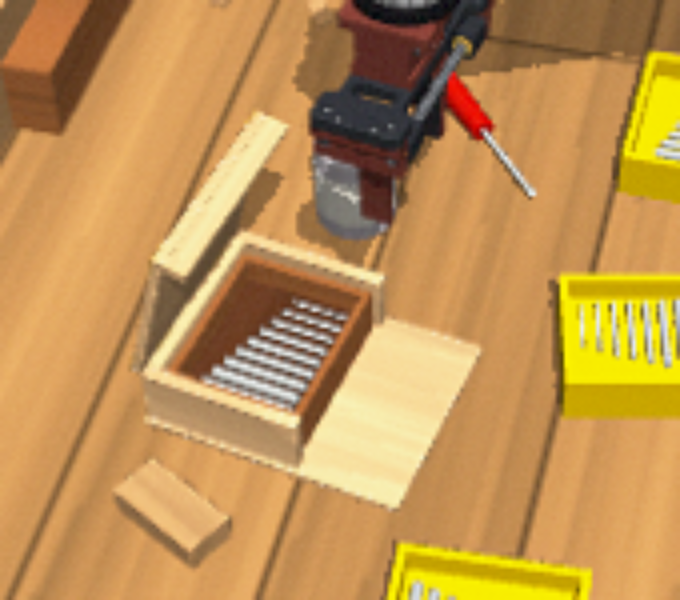

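The side view shows the till flush inside the chest (crop about (270,350)) and the lid still standing (about (220,200)). Next I go over the lid and down behind it.

```bash
python3 -m crank '[100,40,0,0,0,0,0,100,80,1,0,0,0,0,100,120,1,0,0,0,0,100,160,1,0,0,0,0,100,200,1,0,0,0,0]' >/dev/null; python3 -m crank '[100,20,0,10,0,0,0,100,20,0,40,0,0,0,100,20,0,70,0,0,0,100,20,0,86,0,0,0,100,20,0,86,0,0,0]'; python3 - <<'E'
from go import *
rep([126,0,211])
for a in range(76,-1,-4):
    t=np.radians(a);print(a,np.round(140-135*np.cos(t)+9*np.sin(t)+10-126,0),np.round(-(64+135*np.sin(t)+9*np.cos(t)+14-211),0),end="; ")
E
```

```text
time_s: 5.78
eef_pos: [0.7301, -0.0688, 0.1992]
orientation: [[0.988, -0.152, -0.011], [-0.152, -0.988, 0.0], [-0.011, 0.001, -1.0]]
contact_force: [-0.7, -0.5, -1.7]
opening: 0.0879
grip_force: 0.0
t 5.78 chest [160.1  -0.5 199.2] shift [-34.2  -0.6 -11.4] turn [0.1 0.6 0.2] F [-0.6 -0.6 -1.7]
76 0.0 -0.0; 72 -9.0 2.0; 68 -18.0 4.0; 64 -27.0 8.0; 60 -36.0 12.0; 56 -44.0 16.0; 52 -52.0 21.0; 48 -60.0 27.0; 44 -67.0 33.0; 40 -74.0 39.0; 36 -80.0 46.0; 32 -86.0 54.0; 28 -91.0 62.0; 24 -96.0 70.0; 20 -100.0 78.0; 16 -103.0 87.0; 12 -106.0 96.0; 8 -108.0 105.0; 4 -110.0 115.0; 0 -111.0 124.0;
```

```bash
python3 -m crank '[100,-16,0,-6,0,0,0,100,-32,0,-10,0,0,0,100,-43,0,-9,0,0,0,100,-52,0,-7,0,0,0,100,-61,0,-3,0,0,0]'; python3 go.py 90 0 199
```

```text
time_s: 6.2
eef_pos: [0.6744, -0.0594, 0.2115]
orientation: [[0.988, -0.153, 0.005], [-0.153, -0.988, -0.0], [0.004, -0.001, -1.0]]
contact_force: [1.3, 0.2, 4.3]
opening: 0.0876
grip_force: 1.5
t 6.2 chest [103.6   0.2 211.5] shift [-13.7   0.2  12.4] turn [-0.  -0.3  0.1] F [1.3 0.4 4.3]
```

```bash
python3 -m crank '[100,-14,0,11,0,0,0,100,-22,0,16,0,0,0,100,-30,0,21,0,0,0,100,-38,0,27,0,0,0,100,-45,0,33,0,0,0]'; python3 go.py 46 0 165
```

```text
time_s: 6.62
eef_pos: [0.6291, -0.0521, 0.1769]
orientation: [[0.988, -0.152, 0.002], [-0.152, -0.988, 0.0], [0.002, -0.001, -1.0]]
contact_force: [2.7, 0.7, 0.4]
opening: 0.0879
grip_force: 1.1
t 6.62 chest [ 57.7   0.3 176.9] shift [-11.8   0.3  11.9] turn [-0.  -0.1  0.2] F [2.6 1.1 0.4]
```

```bash
python3 -m crank '[100,-6,0,5,0,0,0,100,-12,0,12,0,0,0,100,-18,0,20,0,0,0,100,-23,0,28,0,0,0,100,-28,0,36,0,0,0]'; python3 go.py 20 0 115;python3 -m crank '[100,-4,0,8,0,0,0,100,-7,0,17,0,0,0,100,-10,0,26,0,0,0,100,-12,0,35,0,0,0,100,-13,0,44,0,0,0]'; python3 go.py 15 0 87
```

```text
time_s: 7.03
eef_pos: [0.6006, -0.0482, 0.1398]
orientation: [[0.988, -0.152, -0.0], [-0.152, -0.988, -0.0], [-0.0, 0.0, -1.0]]
contact_force: [2.1, 0.3, 0.5]
opening: 0.0879
grip_force: 1.0
t 7.03 chest [ 29.   -0.2 139.8] shift [-9.  -0.2 24.8] turn [0.  0.  0.1] F [2.1 0.6 0.5]
time_s: 7.45
eef_pos: [0.5873, -0.0462, 0.0955]
orientation: [[0.988, -0.152, -0.002], [-0.152, -0.988, -0.0], [-0.002, 0.0, -1.0]]
contact_force: [-1.7, 0.9, 2.5]
opening: 0.0877
grip_force: 1.0
t 7.45 chest [15.5 -0.3 95.5] shift [-0.5 -0.3  8.5] turn [0.  0.1 0.2] F [-1.8  0.6  2.5]
```

```bash
python3 -m crank '[100,0,0,4,0,0,0,100,0,0,8,0,0,0,100,0,0,11,0,0,0,100,0,0,12,0,0,0,100,0,0,12,0,0,0]'; python3 go.py 15 0 87
```

```text
time_s: 7.87
eef_pos: [0.5874, -0.0463, 0.0871]
orientation: [[0.988, -0.152, -0.002], [-0.152, -0.988, -0.001], [-0.002, 0.001, -1.0]]
contact_force: [-12.0, 0.2, 27.0]
opening: 0.0879
grip_force: 13.6
t 7.87 chest [15.6 -0.4 87.1] shift [-0.6 -0.4  0.1] turn [0.1 0.1 0.1] F [-11.9  -1.6  27. ]
```

The tips stop at 87.1 mm, the height predicted for a shut lid, with 27 N. I'll lift off and check.

```bash
python3 -m crank '[100,0,0,-30,0,0,0,100,0,0,-70,0,0,0,100,0,0,-110,0,0,0,100,-40,0,-130,0,0,0,100,-80,0,-140,0,0,0]'>/dev/null; python3 -m crank '[100,-40,0,0,0,0,0,100,-60,0,0,0,0,0,100,-60,0,0,0,0,0,100,-60,0,0,0,0,0]'
python3 - <<'E'
from h import *
from go import C,o
for n in["side","top"]:
    p,d=eyes.capture(n)
    if n=="side": cv2.imwrite("pics/c.png",cv2.resize(p[100:300,220:420,::-1],None,fx=3,fy=3))
    i=eyes.camera_info(n)
    pts=np.array([dep(i,(u,v),d[v,u]) for v in range(100,260) for u in range(240,400) if d[v,u]>0]);q=(pts-o)@C*1e3
    for x in(-5,20,60,100,130):
        k=(abs(q[:,0]-x)<5)&(abs(q[:,1])<80)&(q[:,2]<110)&(q[:,2]>40);print(n,x,k.sum(),np.median(q[k][:,2]) if k.any() else "")
s=ctrl.sense();print(s["time_s"],s["contact_force"],abs(np.array(s["qd"])).max())
E
```

```text
time_s: 8.62
eef_pos: [0.452, -0.0256, 0.2244]
orientation: [[0.988, -0.152, 0.001], [-0.152, -0.988, -0.001], [0.001, 0.001, -1.0]]
contact_force: [0.8, -1.2, -0.7]
opening: 0.0878
grip_force: 0.0
side -5 161 70.40123782109076
side 20 110 71.55549543058093
side 60 110 71.6882256109541
side 100 114 71.44226346925997
side 130 109 71.5728469211907
top -5 212 73.96639468058342
top 20 204 73.79883736763071
top 60 203 73.77832338655766
top 100 198 73.4121358312193
top 130 198 73.80038649269783
8.7167 [-0.2 -0.8  0.2] 0.8272742002003731
```

View pics/c.png

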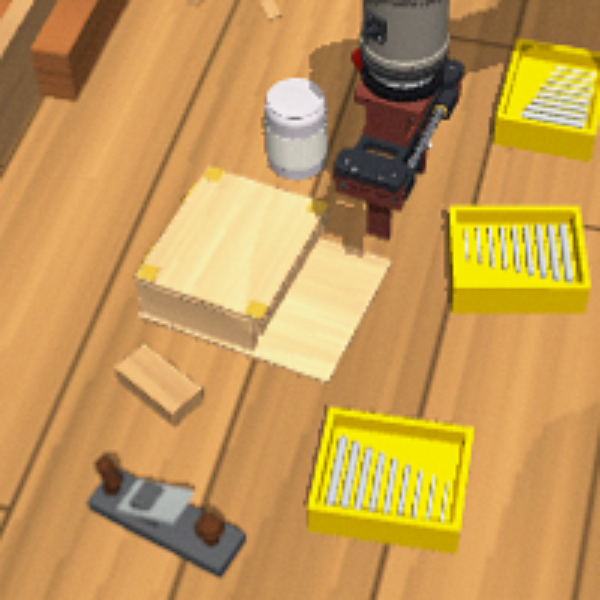

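The lid lies flat at (230,240), level along its whole depth. The tin, offcut and plane are untouched and the gripper is clear. Handing in.

```bash
python3 -c "
from station import ctrl
print(ctrl.job_done())"
```

```text
the job is handed in; nothing more can be done
None
```

The till was pushed home against the back wall and the lid folded fully shut, the arm touched no bystander, and the job was handed in at about 8.7 s; no verdict came back.

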